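Clear the curing box lid and hold it at the vent mark

TASK

Pick up the wooden block and, with the block and not the fingers, wipe all three foam chips off the shut lid of the grey curing box down onto the bench; then stand the block upright on the bench again, clear of the box. After that lift the sprung lid with the gripper until its red pointer is level with the orange marker on the arc, and finish there still holding the lid up at that mark. Leave the marker, the jar and the small dropper bottle as they are.

Things in the scene. Friction and masses are not known exactly. Their poses are not given: they have to be found in the camera images.
- curing_box: Grey steel box, 150 (x) x 240 (y) mm, fixed. Origin on the bench under its centre; x points from its front (handle, nearest the robot) to its hinge side, y to its left end, z up. Its shut lid has a flat top 100 mm above the bench, x -77 to +75, y -120 to +120 mm. Past the right end (y -139 mm) stands an aluminium arc scale, up to 205 mm above the bench; past the left end nothing stands.
- lid: White flat lid, 152 x 240 x 10 mm, 0.3 kg. Origin mid hinge axis; shut, its axes are those of curing_box; opening turns it about its +y axis, the front edge rising, to 1.0 rad at most. A spring and its weight pull it shut (0.5 N m shut, 0.8 N m half open: 3 to 5 N at the handle); let go, it falls shut. Starts shut.
- hinge (a point): Middle of the lid's hinge axis, at x +75, y 0, z 95 mm in curing_box. The axis runs along curing_box y. Fixed.
- handle (a point): Middle of the lid's black bow handle: a round bar 12 mm thick, 110 mm long between two arms, parallel to the hinge axis, 40 mm in front of the lid's front edge and 24 mm above its top (x -117, z 124 mm in curing_box when shut), 194 mm from the hinge axis, open space all round. Moves with the lid.
- pointer (a point): Tip of the red pointer pin at the right end of the lid, 150 mm from the hinge axis and 131 mm to the right of the lid's middle. Shut, it is level with the hinge. Moves with the lid.
- mark (a point): Centre of the inner face of the orange marker, a 26 x 10 x 16 mm clamp (16 mm along the arc) on the arc scale, also 150 mm from the hinge axis, at a lid angle of 0.30 to 0.60 rad. With the lid at the marked angle the pointer coincides with this point. The clamp is stiff and must not be shifted.
- block: Pale planed wooden block, 28 (x) x 150 (y) x 84 (z) mm, about 0.2 kg, used as the scraper; stands upright on the bench right of the box. Origin: centre of its underside; z up. Take it across its 28 mm thickness. The wall behind the bench stands along the line x = 0.54 + 0.27 y (world, m), also right of the block: keep the gripper and wrist clear of it.
- chip_blue: Loose blue foam chip, 30 x 37 x 12 mm, lying on the lid, at any yaw. Origin: centre of its underside.
- chip_yellow: Loose yellow foam chip, 35 x 68 x 10 mm, lying on the lid, at any yaw. Origin: centre of its underside. No chip lies within 40 mm of the lid's right end.
- chip_cream: Loose cream foam lump, 36 x 60 x 19 mm, lying on the lid, at any yaw. Origin: centre of its underside.
- jar: Jar with dark cap, 70 mm across, 86 mm high, standing on the bench; bystander. (The carved wooden panel on a stand next to the robot base is backdrop only, not solid: the arm passes through it.) Origin: centre of its underside.
- dropper: Small amber dropper bottle, 33 mm across, 102 mm high, standing on the bench; bystander. Origin: centre of its underside.
Not all that is in view belongs to the job. What is shaped like the block but purple is not meant.

How it is judged (in metres and radians):
On the way, in this order (a step that is already met when the one before it is completed fails the run):
1. all three chips wiped off the lid, the lid still shut (height (world z) of each of chip_blue, chip_yellow, chip_cream below 0.06 m and height (world z) of pointer below 0.105 m), for 0.2 s.
2. the block stood upright on the bench, let go, clear of the box, the lid still shut (height (world z) of block below 0.012 m and angle between block's own z axis and vertical below 0.2 rad and linear speed of block below 0.03 m/s and contact force between the fingers and block below 0.1 N and contact force between block and curing_box below 0.05 N and height (world z) of pointer below 0.105 m), for 0.2 s.
At the end, for the whole second after the job is handed in: The gripper's fingers hold the lid still with its pointer within 10 mm of the orange mark (more than 1 N between fingers and lid), nothing else carrying it; the three chips are off the lid (lower than 60 mm); the block stands upright on the bench, let go and not touching the box (height (world z) of each of chip_blue, chip_yellow, chip_cream below 0.06 m and height (world z) of block below 0.012 m and angle between block's own z axis and vertical below 0.2 rad and linear speed of block below 0.03 m/s and contact force between the fingers and block below 0.1 N and contact force between block and curing_box below 0.05 N and distance between pointer and mark below 0.01 m and angular speed of lid below 0.05 rad/s and contact force between the fingers and lid above 1 N and contact force between each of chip_blue, chip_yellow, chip_cream and lid below 0.02 N); the arm keeps its last pose, push and grip.
It fails at once if fingers push a chip (contact force between the fingers and chip_blue above 0.5 N or contact force between the fingers and chip_yellow above 0.5 N or contact force between the fingers and chip_cream above 0.5 N).
It fails at once if the lid is raised with a chip on it (height (world z) of pointer above 0.115 m and contact force between any of chip_blue, chip_yellow, chip_cream and lid above 0.02 N).
It fails at once if the orange marker is shifted by more than 8 mm (distance of mark from where it was at the start of the episode above 0.008 m).
It fails at once if the jar or the dropper bottle is moved by more than 30 mm (distance of any of jar, dropper from where it was at the start of the episode above 0.03 m).
It also fails if it takes over 72 s, if anything falls off the work surface, if the arm or the gripper's body presses on something with over 40 N, if the wrist force passes 120 N, or if a joint passes its speed limit or range.

ROBOT

A 6-joint arm with a two-finger parallel gripper is mounted at the origin on the work surface; the furniture and walls round the work are solid. World frame = base frame: x ahead of the robot, y to its left, z up, the work surface at z = 0. Lengths are in m, angles in degrees, forces in N, time in s.
With the tool pointing down it reaches from about 0.4 to 0.825 m from the base axis. Payload 7 kg.
Tool frame: the origin (TCP) lies at the very end of the fingers, on their centre line; the grasp point (between the pads) lies 19 mm behind it (r.grip_depth is the distance from the TCP to the grasp point, in m); z points along the fingers, y is the line along which they close (so a half turn about z gives the same grasp; the last joint's range is limited). The gripper opens to 88 mm and grips with 3 to 60 N. Pads are 19 mm wide; open, the fingers measure 130 mm over their backs; the gripper's body (78 mm by 193 mm) begins 47 mm behind the grasp point.
Start: joints at [-58.207, 20.546, 0.682, 0, -70.136, -16.507], TCP at [0.178, -0.651, 0.227] pointing down, gripper open.
Joint ranges: [-176.03, 176.03], [-82.01, 121.73], [-58.28, 71.71], [-173.87, 95.51], [-174.79, -0.11], [-173.66, 173.66]. Speed limits (degrees/s): [136.94, 136.94, 172.46, 180, 180, 180].

INTERFACE

Orientations are given as [roll, pitch, yaw] about the fixed x, y, z axes, in that order (R = Rz(yaw) Ry(pitch) Rx(roll)).
In Python, from plant import r gives the robot as it stands.
- The arm moves only by the tool play_rows, never from a script. Its argument "rows" is a list that holds one entry, the list of rows, each a list of 5 numbers: the closure, from 0 (fully open) to 1 (shut), then the shift along the tool's x, y, z each as a share of 0.5 m, from -1 to 1, then the turn about the tool's z as a share of 1.5 rad, from -1 to 1. A call has exactly 8 rows; each row is the pose to reach, as a shift and turn from the pose commanded when the call began, along the tool's axes at that moment; what a row does not reach only later rows make up. A row lasts 1/12 s, in which the tool goes at most 41.7 mm and 7.16 degrees, less where a joint would pass 70% of its speed; a pose out of reach is approached as far as the arm can. A call with a number of a shift or a turn outside -1 to 1 is refused whole. A call with a gripper value outside its range is refused whole. The fingers move at their own pace and stop on an object; "squeeze" is the grip in N (left out, the last holds). Time passes only in rows, so rows that repeat a pose let the fingers close, or fill a call up. It gives the time, the measured TCP pose, the force, the opening and the grip force at its end, in the units of the state.
- r.get_state(): the state, without advancing time (a new reading comes with each control period).
- r.capture(name): name is "scene" or "top" or "wrist"; returns the picture (384x512x3 uint8, red, green, blue); there is no depth.
- r.camera_info(name): a dict with "fovy" (degrees; the focal length in pixels is half the picture's height over the tangent of half this angle, whatever the lens; pixels are square), "cx", "cy" (the principal point, pixels), "pose" (4x4, takes a point from camera to world coordinates). Camera axes: x right, y down, z forward; pixel columns grow to the right and rows downward; lengths in m; the calibration is good to about 2 mm. The wrist camera is an equidistant fisheye: a pixel r from the principal point sees the ray r / f radians off the axis. A picture is of the moment at which its call begins: read the wrist's pose just before it. camera_info takes no time and is no camera call; for the wrist camera it gives the pose at the moment of the call.
- r.close_job(): hands the job in; it is judged then, once.
The state is a dict: "time_s": time; "joints": joint angles; "qd": joint speeds; "joint_torque": joint torques, N m; "tcp_pos": TCP position; "eef_rot": TCP orientation; "contact_force": force on the tool from outside, world axes, zero at the start; "moment": the same for the moment, N m; "gripper_width": finger opening in m; "gripper_force": force on a finger pad.
Only numpy, scipy, OpenCV 4.12 (cv2) and the standard library are available. Lean on these libraries where they do the work, as an engineer would, in place of code of your own. Each camera call takes 0.05 s, during which the arm holds its last target. There are 200 camera calls.

## Working session

There is one attempt and no reset: what is moved stays moved. The work goes in short steps, Python scripts to look and compute and a tool call to move; the robot and the scene stay as the last step left them, time stands still between calls to the robot, and variables do not carry over. Pictures are saved under pics/ and viewed, at most 10 in all, crops included, and the job is handed in when it is done.

Besides the shell and the picture viewer there is one more tool, called after ">>>" as name(argument=value, ...) on one line, values as JSON. play_rows: Moves the arm, as the interface text tells. Its arguments: {"type":"object","properties":{"rows":{"type":"array","items":{"type":"array","items":{"type":"array","items":{"type":"number"}}}},"squeeze":{"type":"number"}},"required":["rows"]}

```bash
mkdir -p pics; ls
python3 - <<'E'
from plant import r
import cv2,numpy as np
print(r.get_state())
for n in ("scene","top"):
    im=r.capture(n); cv2.imwrite(f"pics/{n}0.png",cv2.resize(im[:,:,::-1],(800,600),interpolation=cv2.INTER_CUBIC))
    c=r.camera_info(n); print(n,c)
E
```

```text
pics
{'time_s': 0.0, 'joints': array([-5.82064614e+01,  2.05909585e+01,  6.34333855e-01, -1.95178070e-02,
       -7.01358996e+01, -1.65066652e+01]), 'qd': array([ 0.03920452, -0.01133909, -0.04562538,  0.09512209,  0.03022618,
       -0.03481153]), 'joint_torque': array([-1.43106317e-03, -5.82722855e+01,  2.93056816e+01,  6.99755833e+00,
        6.80639219e-03, -8.02030740e-05]), 'tcp_pos': array([ 0.17780653, -0.6506585 ,  0.22563422]), 'eef_rot': array([ 1.79906075e+02, -8.69922867e-03, -1.64719766e+02]), 'contact_force': array([-0.0353791 , -0.69779144, -0.50644708]), 'moment': array([-0.0340621 ,  0.0031444 ,  0.01336649]), 'gripper_force': 0.0, 'gripper_width': 0.08782371962885537}
scene {'fovy': 49.718235210179415, 'cx': 257.3461540913753, 'cy': 189.44659889721123, 'pose': array([[-0.46485946, -0.56367123,  0.68277407, -0.4912538 ],
       [-0.88531758,  0.2864459 , -0.36628067,  0.53819539],
       [ 0.01088405, -0.77474092, -0.63218513,  0.954045  ],
       [ 0.        ,  0.        ,  0.        ,  1.        ]])}
top {'fovy': 56.382130756454345, 'cx': 254.98729865903897, 'cy': 195.84772121250398, 'pose': array([[-2.22568424e-02, -9.84038589e-01,  1.76557888e-01,
         2.81941640e-01],
       [-9.99752268e-01,  2.18732779e-02, -4.11864404e-03,
         3.37297237e-02],
       [ 1.91004912e-04, -1.76605817e-01, -9.84281641e-01,
         1.11321667e+00],
       [ 0.00000000e+00,  0.00000000e+00,  0.00000000e+00,
         1.00000000e+00]])}
```

View pics/scene0.png

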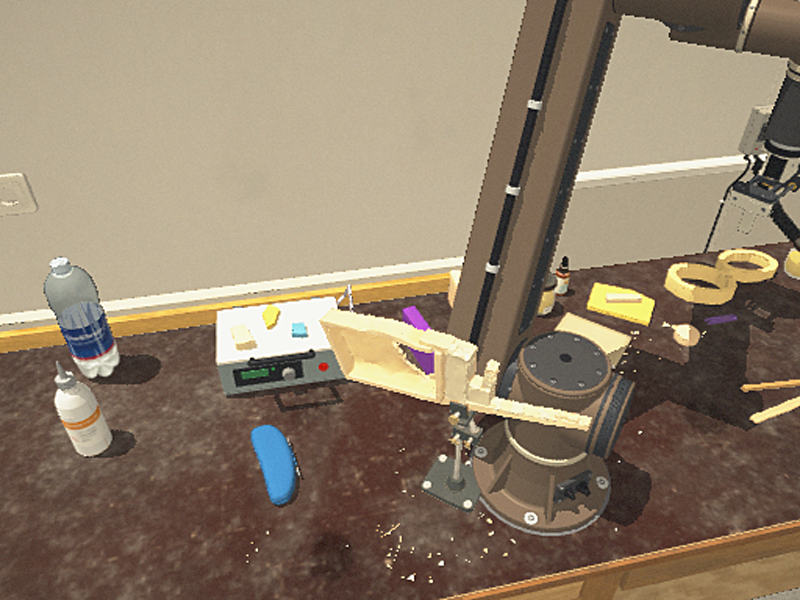

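View pics/top0.png

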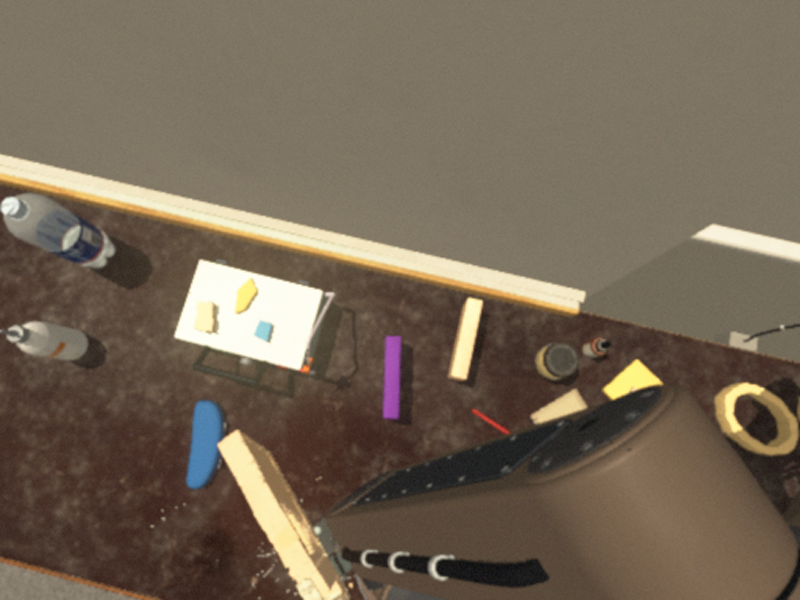

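The candidates for the block, in 800x600 top pixels, are the pale block at (466,340), the purple one at (393,377) and a pale offcut at (560,405). The pale one at (466,340) fits: it is right of the box, upright and about 28x150 mm. The offcut is flat and chunky. I'll confirm in a crop.

```bash
cat > h.py <<'E'
from plant import r
import cv2,numpy as np
def ray(n,u,v):
    c=r.camera_info(n); f=192/np.tan(np.radians(c['fovy']/2)); P=c['pose']
    return P[:3,3],P[:3,:3]@np.array([(u-c['cx'])/f,(v-c['cy'])/f,1.])
def at(n,u,v,z):
    o,d=ray(n,u,v); return o+d*(z-o[2])/d[2]
def px(n,p):
    c=r.camera_info(n); f=192/np.tan(np.radians(c['fovy']/2)); P=c['pose']
    q=P[:3,:3].T@(np.asarray(p)-P[:3,3]); return f*q[0]/q[2]+c['cx'],f*q[1]/q[2]+c['cy']
def crop(n,x,y,w,h,s,name):
    im=r.capture(n)[y:y+h,x:x+w,::-1]; cv2.imwrite(name,cv2.resize(im,None,fx=s,fy=s,interpolation=cv2.INTER_CUBIC))
E
python3 - <<'E'
from h import *
crop("top",105,160,220,120,3.6,"pics/c1.png")
crop("scene",130,170,130,90,6,"pics/c2.png")
E
```

```text
(no output)
```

View pics/c1.png

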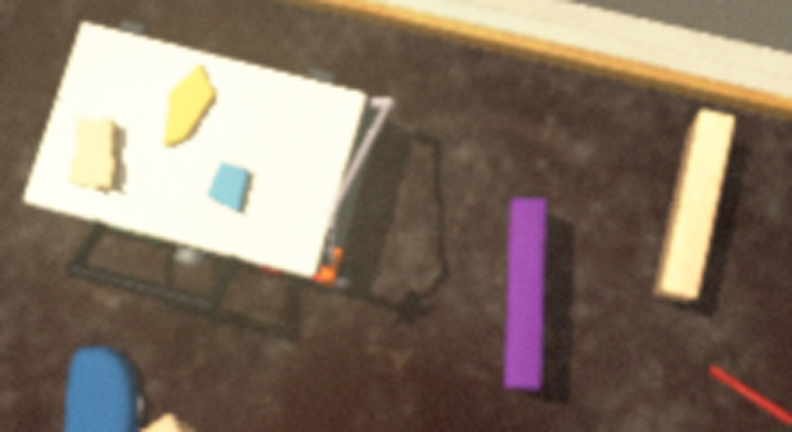

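View pics/c2.png

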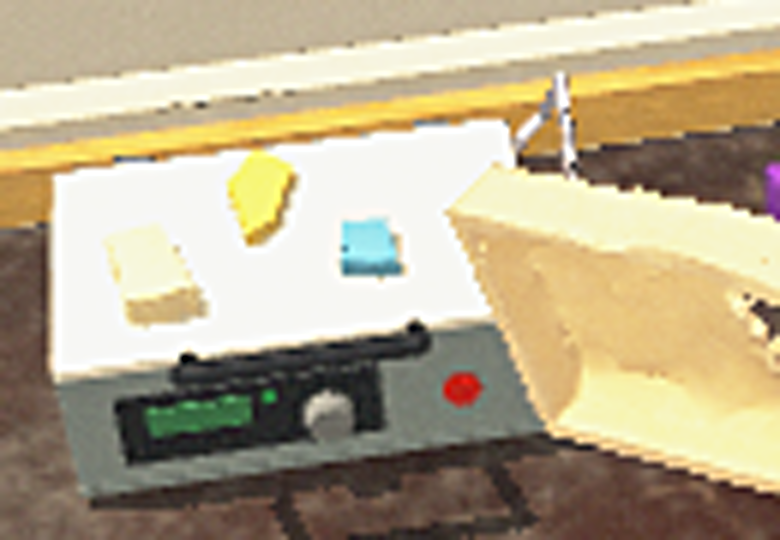

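c1 shows the lid corners at (83,22), (367,92), (315,277) and (25,202). The cream chip is at (93,153), yellow at (188,107), blue at (230,187) and the orange marker at (330,265). The pale block's top spans (715,112) to (677,297), and it is distinct from the purple one.

```bash
cat > m.py <<'E'
from h import *
t=lambda u,v,z: at("top",105+(u+.5)/3.6-.5,160+(v+.5)/3.6-.5,z)
C=np.array([t(*p,.1) for p in [(83,22),(367,92),(315,277),(25,202)]])
hl,hr,fr,fl=C
print(C.round(4)); print([np.linalg.norm(C[i]-C[i-1]).round(4) for i in range(4)])
ym=((hl-hr)+(fl-fr))[:2]; xm=((hl-fl)+(hr-fr))[:2]
yaw=np.arctan2(-ym[0],ym[1]); yaw2=np.arctan2(xm[1],xm[0]); print("yaw",np.degrees([yaw,yaw2]))
a=(yaw*1.6+yaw2)/2.6
R=np.array([[np.cos(a),-np.sin(a)],[np.sin(a),np.cos(a)]])
O=C.mean(0)[:2]-R@[-.001,0]; print("box",O,np.degrees(a))
for n,u,v,z in [("cream",93,153,.119),("yellow",188,107,.11),("blue",230,187,.112)]:
    p=t(u,v,z); print(n,p,"box",R.T@(p[:2]-O))
B=np.array([t(*p,.084) for p in [(702,110),(735,115),(698,300),(658,293)]]); print(B.round(4))
print([np.linalg.norm(B[i]-B[i-1]).round(4) for i in range(4)],"mean",B.mean(0)); d=(B[0]+B[1]-B[2]-B[3]); by=np.degrees(np.arctan2(d[1],d[0])); print("long dir",by)
Pq=[t(*p,.084) for p in [(512,198),(546,198),(542,388),(505,388)]]; print("purple",np.round(Pq,3))
for th in np.arange(.3,.61,.05):
    q=R@[.075-.15*np.cos(th),-.131]+O; u,v=px("top",[*q,.095+.15*np.sin(th)]); print(round(th,2),q,((u-105)*3.6,(v-160)*3.6),[(a-b)*6 for a,b in zip(px("scene",[*q,.095+.15*np.sin(th)]),(130,170))])
for u,v in((560,362),(597,348)): print(at("top",u*.64,v*.64,.09))
E
python3 m.py
```

```text
[[0.5611 0.3988 0.1   ]
 [0.4981 0.1686 0.1   ]
 [0.3511 0.209  0.1   ]
 [0.4152 0.4387 0.1   ]]
[np.float64(0.1512), np.float64(0.2387), np.float64(0.1524), np.float64(0.2384)]
yaw [-15.46435033 -15.33629898]
box [0.4573481  0.30350683] -15.415099809106113
cream [0.45009822 0.37986609 0.119     ] box [-0.02728614  0.07168517]
yellow [0.48692736 0.30914175 0.11      ] box [0.02701734 0.01329467]
blue [0.42192113 0.27406769 0.112     ] box [-0.02632727 -0.03779692]
[[ 0.4805 -0.1016  0.084 ]
 [ 0.4757 -0.1283  0.084 ]
 [ 0.3273 -0.0917  0.084 ]
 [ 0.3335 -0.0602  0.084 ]]
[np.float64(0.1527), np.float64(0.027), np.float64(0.1529), np.float64(0.0321)] mean [ 0.40425038 -0.09544531  0.084     ]
long dir -14.793218661923657
purple [[0.412 0.054 0.084]
 [0.411 0.027 0.084]
 [0.262 0.033 0.084]
 [0.262 0.062 0.084]]
0.3 [0.35668357 0.19537447] (np.float64(322.8988905026374), np.float64(264.475378366019)) [np.float64(561.1511440700764), np.float64(228.88708506230176)]
0.35 [0.358992   0.19473797] (np.float64(322.2009792026525), np.float64(260.6661813585735)) [np.float64(559.8204828177898), 
[... 186 characters left out ...]

0.45 [0.36462079 0.19318594] (np.float64(321.2562111711831), np.float64(251.55378131632048)) [np.float64(556.8532599922006), np.float64(185.84637258578022)]
0.5 [0.36792709 0.1922743 ] (np.float64(321.0183508989245), np.float64(246.25964380419236)) [np.float64(555.225642811931), np.float64(170.96751570865706)]
0.55 [0.37155058 0.1912752 ] (np.float64(320.9420427803841), np.float64(240.48324659140243)) [np.float64(553.5087390341089), np.float64(155.90414253768807)]
0.6 [0.3754822  0.19019113] (np.float64(321.0305136409786), np.float64(234.23473260717086)) [np.float64(551.7081161683126), np.float64(140.7069747116107)]
[ 0.35516607 -0.26300428  0.09      ]
[ 0.37923135 -0.33267946  0.09      ]
```

```bash
cat >> h.py <<'E'
from scipy.spatial.transform import Rotation as Rot
a=np.radians(-15.41); BR=np.array([[np.cos(a),-np.sin(a)],[np.sin(a),np.cos(a)]]); BO=np.array([.4573,.3035])
def box(x,y): return BO+BR@[x,y]
def plan(x,y,z,yaw):
    s=r.get_state(); Rm=Rot.from_euler('xyz',s['eef_rot'],degrees=True).as_matrix()
    d=Rm.T@(np.array([x,y,z])-s['tcp_pos']); t=-((yaw-s['eef_rot'][2]+180)%360-180)
    print("t%.2f"%s['time_s'],"tcp",s['tcp_pos'].round(4),"rot",s['eef_rot'].round(2),"j",s['joints'].round(1),"F",s['contact_force'].round(1),"w",round(s['gripper_width'],4))
    print("  shift share",(d/.5).round(4),"dist",np.linalg.norm(d).round(3),"turn",t.round(2),"share",(np.radians(t)/1.5).round(4))
E
python3 - <<'E'
from h import *
plan(.404,-.0955,.226,165.2)
print(at("scene",59,235,0),at("top",67,165,0),at("scene",57,285,0))
print(box(0,.14),box(0,-.083))
E
```

```text
t0.20 tcp [ 0.1778 -0.6509  0.226 ] rot [ 1.7994e+02 -1.0000e-02 -1.6472e+02] j [-58.2  20.6   0.7  -0.  -70.1 -16.5] F [ 0.  -0.2  0.1] w 0.0879
  shift share [-7.291e-01  9.522e-01  8.000e-04] dist 0.6 turn 30.08 share 0.3501
[0.62222638 0.65563966 0.        ] [0.59549243 0.62947581 0.        ] [0.41772951 0.68757856 0.        ]
[0.49450141 0.43846687] [0.43524488 0.22348393]
```

>>> play_rows(rows=[[[0,-0.05,0.06,0,0.02],[0,-0.1,0.13,0,0.07],[0,-0.15,0.2,0,0.12],[0,-0.2,0.26,0,0.16],[0,-0.25,0.33,0,0.2],[0,-0.3,0.39,0,0.24],[0,-0.35,0.46,0,0.28],[0,-0.39,0.51,0,0.3]]])

```text
time_s: 0.87
tcp_pos: [0.2989, -0.3513, 0.2266]
eef_rot: [180.0, 0.0, 169.3]
contact_force: [0.5, 0.5, -0.0]
gripper_width: 0.0878
gripper_force: 0.0
```

```bash
python3 -c "
from h import *
plan(.404,-.0955,.18,165.2)"
```

```text
t0.87 tcp [ 0.2989 -0.3513  0.2266] rot [1.7998e+02 3.0000e-02 1.6931e+02] j [-25.1  -0.1 -25.   -0.  -65.  -75.6] F [ 0.5  0.5 -0. ] w 0.0878
  shift share [-0.1117  0.5417  0.0934] dist 0.28 turn 4.11 share 0.0479
```

>>> play_rows(rows=[[[0,-0.015,0.07,0.0,0.01],[0,-0.03,0.14,0.0,0.02],[0,-0.045,0.21,0.0,0.03],[0,-0.06,0.29,0.02,0.04],[0,-0.075,0.37,0.04,0.05],[0,-0.09,0.44,0.06,0.05],[0,-0.105,0.51,0.08,0.05],[0,-0.112,0.54,0.09,0.05]]])

```text
time_s: 1.53
tcp_pos: [0.4038, -0.0954, 0.1809]
eef_rot: [180.0, 0.0, 165.3]
contact_force: [0.7, -0.7, -0.5]
gripper_width: 0.0878
gripper_force: 0.0
```

```bash
python3 -c "
from h import *
im=r.capture('wrist'); cv2.imwrite('pics/w1.png',im[:,:,::-1])
print(r.camera_info('wrist'))
plan(.404,-.0955,.053,165.2)"
```

```text
{'fovy': 65.70646984690485, 'cx': 250.4501702736575, 'cy': 190.6861022872212, 'pose': array([[ 0.2528548 ,  0.92161639,  0.2944277 ,  0.32251935],
       [ 0.96750368, -0.24053489, -0.0779718 , -0.07354685],
       [-0.00103995,  0.30457543, -0.95248765,  0.33874364],
       [ 0.        ,  0.        ,  0.        ,  1.        ]])}
t1.58 tcp [ 0.4041 -0.095   0.1803] rot [ 1.7998e+02 -3.0000e-02  1.6535e+02] j [  14.3   -2.6  -34.    -0.   -58.7 -118.9] F [1.2 1.1 0.4] w 0.0876
  shift share [-2.000e-04 -1.100e-03  2.547e-01] dist 0.127 turn 0.15 share 0.0017
```

View pics/w1.png

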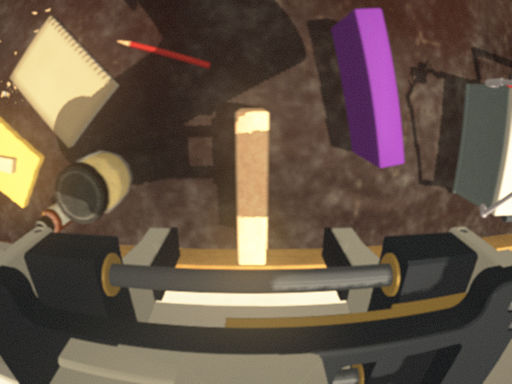

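The wrist view shows the pale block (252,190) centred between the fingers, with the purple block at (370,90) and the jar at (90,190), both clear. Descending.

>>> play_rows(rows=[[[0,0,0,0.05,0],[0,0,0,0.1,0],[0,0,0,0.15,0],[0,0,0,0.2,0],[0,0,0,0.24,0],[0,0,0,0.255,0],[0,0,0,0.255,0],[0,0,0,0.255,0]]])

```text
time_s: 2.25
tcp_pos: [0.4033, -0.0985, 0.0545]
eef_rot: [-180.0, -0.0, 165.2]
contact_force: [0.3, -0.5, 0.5]
gripper_width: 0.0878
gripper_force: 0.0
```

>>> play_rows(rows=[[[0.5,0,0,0,0],[0.7,0,0,0,0],[0.8,0,0,0,0],[1,0,0,0,0],[1,0,0,0,0],[1,0,0,0,0],[1,0,0,0,0],[1,0,0,0,0]]], squeeze=45)

```text
time_s: 2.92
tcp_pos: [0.4031, -0.0984, 0.0541]
eef_rot: [180.0, 0.0, 165.2]
contact_force: [0.2, 0.7, -0.2]
gripper_width: 0.0398
gripper_force: 0.0
```

```bash
python3 -c "
from h import *
print(r.get_state()['gripper_force'])
plan(.404,-.0955,.29,164.6)"
```

```text
0.0
t2.92 tcp [ 0.4031 -0.0984  0.0541] rot [180.     0.   165.21] j [  13.8    7.6  -43.9   -0.   -38.5 -118.6] F [ 0.2  0.7 -0.2] w 0.0398
  shift share [-3.000e-04  6.100e-03 -4.718e-01] dist 0.236 turn 0.61 share 0.007
```

>>> play_rows(rows=[[[1,0,0,0,0],[1,0,0,0,0],[1,0,0,0,0],[1,0,0,0,0],[1,0,0,0,0],[1,0,0,0,0],[1,0,0,0,0],[1,0,0,0,0]]])

```text
time_s: 3.58
tcp_pos: [0.4032, -0.0984, 0.0541]
eef_rot: [180.0, 0.0, 165.2]
contact_force: [0.3, -0.2, 0.2]
gripper_width: 0.0281
gripper_force: 45.0
```

```bash
python3 -c "
from h import *
plan(.404,-.0955,.29,164.6)"
```

```text
t3.58 tcp [ 0.4032 -0.0984  0.0541] rot [1.8000e+02 1.0000e-02 1.6521e+02] j [  13.8    7.6  -43.9    0.   -38.5 -118.6] F [ 0.3 -0.2  0.2] w 0.0281
  shift share [-2.000e-04  6.100e-03 -4.718e-01] dist 0.236 turn 0.61 share 0.0071
```

>>> play_rows(rows=[[[1,0,0,-0.04,0],[1,0,0,-0.1,0],[1,0,0,-0.16,0],[1,0,0,-0.22,0],[1,0,0,-0.29,0],[1,0,0,-0.36,0],[1,0,0,-0.43,0],[1,0,0,-0.47,0]]])

```text
time_s: 4.25
tcp_pos: [0.4035, -0.0986, 0.2926]
eef_rot: [179.9, 0.2, 165.2]
contact_force: [1.2, -0.2, -1.6]
gripper_width: 0.0284
gripper_force: 45.0
```

```bash
python3 -c "
from h import *
plan(*box(0,-.083),.29,164.6)"
```

```text
t4.25 tcp [ 0.4035 -0.0986  0.2926] rot [179.94   0.19 165.22] j [  13.8   -7.6  -23.2    0.   -74.2 -118.6] F [ 1.2 -0.2 -1.6] w 0.0284
  shift share [0.1029 0.639  0.0056] dist 0.324 turn 0.62 share 0.0072
```

>>> play_rows(rows=[[[1,0.01,0.06,0,0],[1,0.025,0.14,0,0.007],[1,0.038,0.22,0,0.007],[1,0.05,0.3,0,0.007],[1,0.065,0.38,0,0.007],[1,0.08,0.47,0,0.007],[1,0.09,0.55,0,0.007],[1,0.097,0.6,0,0.007]]])

```text
time_s: 4.92
tcp_pos: [0.4322, 0.2071, 0.2883]
eef_rot: [-180.0, -0.1, 164.7]
contact_force: [1.2, -0.3, -1.6]
gripper_width: 0.028
gripper_force: 45.0
```

```bash
python3 -c "
from h import *
im=r.capture('wrist'); cv2.imwrite('pics/w2.png',cv2.resize(im[:,:,::-1],(768,576),interpolation=cv2.INTER_CUBIC))
plan(*box(0,-.083),.25,164.6)"
```

```text
t4.97 tcp [0.4332 0.2101 0.2879] rot [ 1.8000e+02 -5.0000e-02  1.6473e+02] j [  49.3   -0.2  -17.    -0.   -73.2 -154.6] F [ 2.5  4.6 -0.7] w 0.028
  shift share [0.0031 0.0269 0.0757] dist 0.04 turn 0.13 share 0.0016
```

View pics/w2.png

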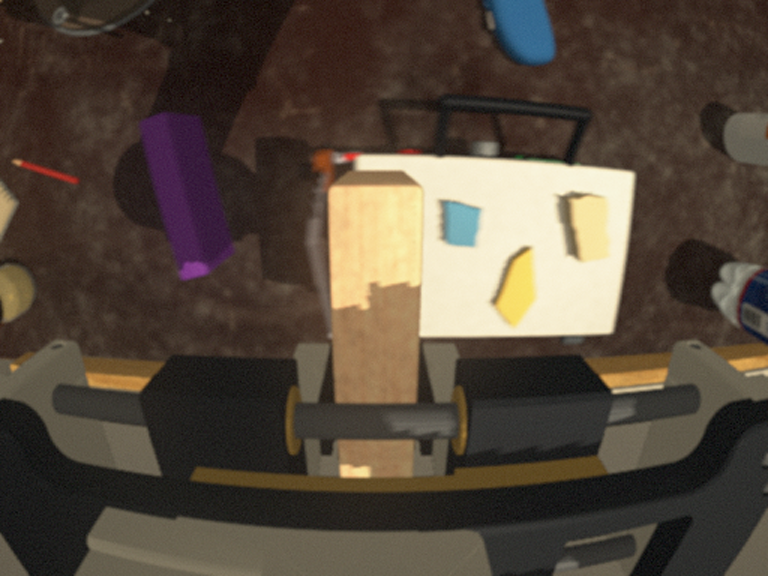

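Wrist view: the block is held straight and sits over the lid's right part. Blue is at (460,222), yellow at (515,285), cream at (588,227), and the orange marker is left of the red pointer tip at (320,158). Next I shift slightly left and lower.

>>> play_rows(rows=[[[1,0.003,0.015,0,0],[1,0.003,0.027,0.02,0],[1,0.003,0.027,0.06,0],[1,0.003,0.027,0.1,0],[1,0.003,0.027,0.14,0],[1,0.003,0.027,0.18,0],[1,0.003,0.027,0.2,0],[1,0.003,0.027,0.2,0]]])

```text
time_s: 5.63
tcp_pos: [0.4336, 0.2155, 0.1864]
eef_rot: [-179.8, -0.2, 164.5]
contact_force: [-0.8, 0.3, -2.2]
gripper_width: 0.0281
gripper_force: 45.0
```

```bash
python3 -c "
from h import *
plan(*box(0,-.083),.157,164.6)"
```

```text
t5.63 tcp [0.4336 0.2155 0.1864] rot [-1.7977e+02 -1.5000e-01  1.6452e+02] j [ 4.970e+01  4.400e+00 -2.590e+01 -1.000e-01 -6.000e+01 -1.552e+02] F [-0.8  0.3 -2.2] w 0.0281
  shift share [0.0009 0.0166 0.0587] dist 0.031 turn -0.08 share -0.001
```

>>> play_rows(rows=[[[1,0,0.015,0,0],[1,0,0.015,0.015,0],[1,0,0.015,0.03,0],[1,0,0.015,0.04,0],[1,0,0.015,0.05,0],[1,0,0.015,0.055,0],[1,0,0.015,0.055,0],[1,0,0.015,0.055,0]]])

```text
time_s: 6.3
tcp_pos: [0.4369, 0.2246, 0.1616]
eef_rot: [-180.0, 0.0, 164.6]
contact_force: [0.4, 0.2, -1.8]
gripper_width: 0.028
gripper_force: 45.0
```

```bash
python3 -c "
from h import *
plan(*box(0,.145),.157,164.6)"
```

```text
t6.30 tcp [0.4369 0.2246 0.1616] rot [-179.99    0.    164.61] j [  50.2    6.4  -27.3    0.   -56.3 -155.6] F [ 0.4  0.2 -1.8] w 0.028
  shift share [0.0025 0.4529 0.0091] dist 0.226 turn 0.01 share 0.0001
```

>>> play_rows(rows=[[[1,0,0,0.006,0],[1,0,0.01,0.01,0],[1,0,0.03,0.01,0],[1,0,0.055,0.01,0],[1,0,0.08,0.01,0],[1,0,0.105,0.01,0],[1,0,0.13,0.01,0],[1,0,0.155,0.01,0]]])

```text
time_s: 6.97
tcp_pos: [0.4578, 0.301, 0.1564]
eef_rot: [-180.0, -0.0, 164.6]
contact_force: [-0.1, -0.3, -2.3]
gripper_width: 0.028
gripper_force: 45.0
```

```bash
python3 -c "
from h import *
plan(*box(0,.145),.157,164.6)"
```

```text
t6.97 tcp [0.4578 0.301  0.1564] rot [-179.99   -0.    164.63] j [  53.8   12.   -21.1    0.   -57.  -159.2] F [-0.1 -0.3 -2.3] w 0.028
  shift share [ 0.0021  0.2945 -0.0012] dist 0.147 turn 0.03 share 0.0004
```

>>> play_rows(rows=[[[1,0,0.025,0,0],[1,0,0.055,0,0],[1,0.001,0.09,0,0],[1,0.001,0.125,0,0],[1,0.002,0.165,0,0],[1,0.002,0.21,0,0],[1,0.002,0.255,0,0],[1,0.002,0.3,0,0]]])

```text
time_s: 7.63
tcp_pos: [0.4967, 0.4461, 0.1563]
eef_rot: [-180.0, 0.0, 164.6]
contact_force: [0.4, 1.1, -1.7]
gripper_width: 0.0282
gripper_force: 45.0
```

>>> play_rows(rows=[[[1,0,0,0,0],[1,0,0,0,0],[1,0,0,0,0],[1,0,0,0,0],[1,0,0,-0.01,0],[1,0,0,-0.04,0],[1,0,0,-0.08,0],[1,0,0,-0.12,0]]])

```text
time_s: 8.3
tcp_pos: [0.4962, 0.4435, 0.2177]
eef_rot: [-180.0, -0.0, 164.6]
contact_force: [0.6, 0.6, -1.2]
gripper_width: 0.0283
gripper_force: 45.0
```

```bash
python3 -c "
from h import *
im=r.capture('wrist'); cv2.imwrite('pics/w3.png',cv2.resize(im[:,:,::-1],(768,576),interpolation=cv2.INTER_CUBIC))
plan(.404,-.0975,.29,165.2);print(BO)"
```

```text
t8.35 tcp [0.4979 0.4449 0.223 ] rot [179.69   0.2  164.62] j [ 5.85e+01  1.98e+01 -1.00e+00  1.00e-01 -6.89e+01 -1.64e+02] F [2.7 1.3 4.2] w 0.0281
  shift share [-0.1071 -1.095  -0.1396] dist 0.555 turn -0.58 share -0.0068
[0.4573 0.3035]
```

View pics/w3.png

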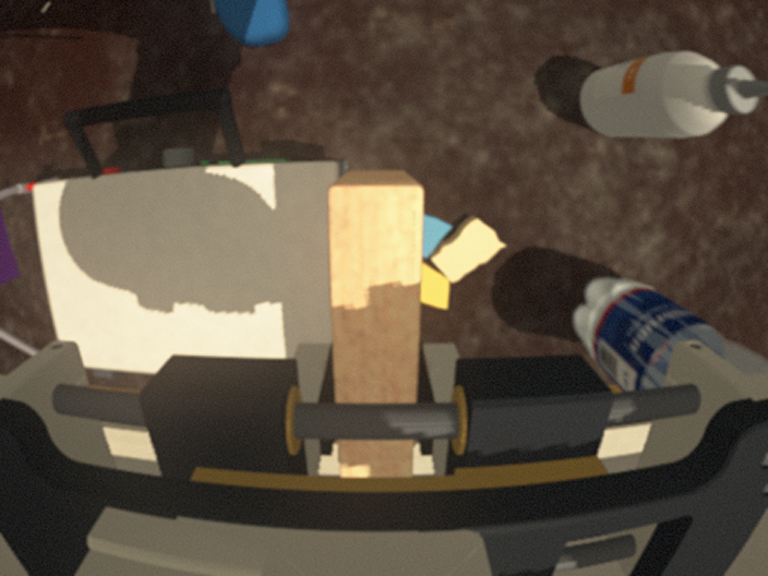

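The lid is bare, and the blue (435,232), cream (470,248) and yellow (435,287) chips lie on the bench left of the box. I'll carry the block back over the arc to its old place.

>>> play_rows(rows=[[[1,0,0,-0.07,0],[1,0,0,-0.14,0],[1,-0.01,-0.06,-0.15,0],[1,-0.02,-0.13,-0.15,0],[1,-0.025,-0.21,-0.15,0],[1,-0.03,-0.29,-0.15,0],[1,-0.04,-0.36,-0.15,0],[1,-0.045,-0.42,-0.15,0]]])

```text
time_s: 9.02
tcp_pos: [0.4614, 0.233, 0.2924]
eef_rot: [179.9, 0.0, 164.6]
contact_force: [0.2, 0.2, -1.7]
gripper_width: 0.0283
gripper_force: 45.0
```

```bash
python3 -c "
from h import *
plan(.404,-.0975,.295,165.2)"
```

```text
t9.02 tcp [0.4614 0.233  0.2924] rot [1.7993e+02 4.0000e-02 1.6457e+02] j [  48.6    3.3  -12.9    0.   -73.8 -154. ] F [ 0.2  0.2 -1.7] w 0.0283
  shift share [-0.0652 -0.6678 -0.006 ] dist 0.336 turn -0.63 share -0.0073
```

>>> play_rows(rows=[[[1,-0.01,-0.08,0,0],[1,-0.017,-0.16,0,0],[1,-0.025,-0.24,0,0],[1,-0.033,-0.32,0,-0.007],[1,-0.04,-0.4,0,-0.007],[1,-0.05,-0.48,0,-0.007],[1,-0.06,-0.56,0,-0.007],[1,-0.065,-0.63,0,-0.007]]])

```text
time_s: 9.68
tcp_pos: [0.4087, -0.0788, 0.2924]
eef_rot: [179.9, 0.1, 165.2]
contact_force: [1.0, -0.3, -2.0]
gripper_width: 0.0282
gripper_force: 45.0
```

```bash
python3 -c "
from h import *
plan(.404,-.0975,.0545,165.2)"
```

```text
t9.68 tcp [ 0.4087 -0.0788  0.2924] rot [1.7994e+02 1.2000e-01 1.6520e+02] j [  16.5   -7.4  -23.1    0.   -74.2 -121.3] F [ 1.  -0.3 -2. ] w 0.0282
  shift share [ 0.0007 -0.0391  0.4759] dist 0.239 turn -0.0 share -0.0
```

>>> play_rows(rows=[[[1,0,-0.02,0.02,0],[1,0,-0.038,0.08,0],[1,0,-0.038,0.15,0],[1,0,-0.038,0.22,0],[1,0,-0.038,0.29,0],[1,0,-0.038,0.36,0],[1,0,-0.038,0.41,0],[1,0,-0.038,0.44,0]]])

```text
time_s: 10.35
tcp_pos: [0.4032, -0.0952, 0.0693]
eef_rot: [-180.0, -0.1, 165.2]
contact_force: [-0.1, 0.1, -1.8]
gripper_width: 0.0279
gripper_force: 45.0
```

```bash
python3 -c "
from h import *
plan(.404,-.0975,.0545,165.2)"
```

```text
t10.35 tcp [ 0.4032 -0.0952  0.0693] rot [-1.7995e+02 -1.3000e-01  1.6516e+02] j [  14.3    6.1  -42.9   -0.   -41.2 -119.1] F [-0.1  0.1 -1.8] w 0.0279
  shift share [-0.0027 -0.004   0.0296] dist 0.015 turn -0.04 share -0.0005
```

>>> play_rows(rows=[[[1,0,0,0.008,0],[1,0,0,0.014,0],[1,0,0,0.02,0],[1,0,0,0.023,0],[1,0,0,0.026,0],[1,0,0,0.028,0],[1,0,0,0.028,0],[1,0,0,0.028,0]]])

```text
time_s: 11.02
tcp_pos: [0.4054, -0.0948, 0.0579]
eef_rot: [180.0, 0.0, 165.2]
contact_force: [-0.5, -0.3, -1.9]
gripper_width: 0.0281
gripper_force: 45.0
```

```bash
python3 -c "
from h import *
plan(.404,-.0975,.0545,165.2)"
```

```text
t11.02 tcp [ 0.4054 -0.0948  0.0579] rot [1.7998e+02 4.0000e-02 1.6521e+02] j [  14.3    7.3  -43.5    0.   -39.1 -119.1] F [-0.5 -0.3 -1.9] w 0.0281
  shift share [ 0.0013 -0.0059  0.0068] dist 0.005 turn 0.01 share 0.0001
```

Not yet touching: the force still equals the block's weight. Down 3.5 to 4 mm more.

>>> play_rows(rows=[[[1,0,0,0.002,0],[1,0,0,0.004,0],[1,0,0,0.006,0],[1,0,0,0.007,0],[1,0,0,0.008,0],[1,0,0,0.008,0],[1,0,0,0.008,0],[1,0,0,0.008,0]]])

```text
time_s: 11.68
tcp_pos: [0.4051, -0.0949, 0.0541]
eef_rot: [-180.0, 0.0, 165.2]
contact_force: [-4.5, 1.4, 9.1]
gripper_width: 0.0281
gripper_force: 45.0
```

```bash
python3 -c "
from h import *
plan(.404,-.0975,.0545,165.2)"
```

```text
t11.68 tcp [ 0.4051 -0.0949  0.0541] rot [-179.99    0.    165.22] j [  14.3    7.7  -43.8    0.   -38.5 -119.1] F [-4.5  1.4  9.1] w 0.0281
  shift share [ 0.0008 -0.0056 -0.0009] dist 0.003 turn 0.02 share 0.0002
```

>>> play_rows(rows=[[[0.6,0,0,-0.001,0],[0.5,0,0,-0.001,0],[0.4,0,0,-0.001,0],[0.3,0,0,-0.001,0],[0.2,0,0,-0.001,0],[0.2,0,0,-0.001,0],[0.2,0,0,-0.001,0],[0.2,0,0,-0.001,0]]])

```text
time_s: 12.35
tcp_pos: [0.4051, -0.0949, 0.054]
eef_rot: [-180.0, -0.0, 165.2]
contact_force: [0.5, -0.4, 0.5]
gripper_width: 0.0695
gripper_force: 0.0
```

>>> play_rows(rows=[[[0.2,0,0,-0.02,0],[0.2,0,0,-0.06,0],[0.2,0,0,-0.1,0],[0.2,0,0,-0.16,0],[0.2,0,0,-0.23,0],[0.2,0,0,-0.3,0],[0.2,0,0,-0.36,0],[0.2,0,0,-0.4,0]]])

```text
time_s: 13.02
tcp_pos: [0.4059, -0.095, 0.2574]
eef_rot: [179.9, 0.2, 165.2]
contact_force: [0.4, -0.1, -1.4]
gripper_width: 0.0701
gripper_force: 0.0
```

```bash
python3 -c "
from h import *
plan(*box(-.117,-.02),.27,-104.6)
im=r.capture('wrist'); cv2.imwrite('pics/w4.png',im[:,:,::-1])
a=r.capture('scene')[170:260,130:260,::-1]; b=r.capture('top')[160:280,105:325,::-1]
A=cv2.resize(a,None,fx=3.4,fy=3.4,interpolation=2);B=cv2.resize(b,None,fx=3.6,fy=3.6,interpolation=2);W=cv2.resize(im[:140,:,::-1],(442,432*140*442//(432*512)))
cv=np.zeros((600,792,3),np.uint8)
w=cv2.resize(im[:,:,::-1],(400,300))
cv[:432]=B; cv[432:,:350]=cv2.resize(im[:246,:,::-1],(350,168)); cv[432:,350:593]=cv2.resize(a,(243,168)); cv2.imwrite('pics/m4.png',cv)
"
```

```text
t13.02 tcp [ 0.4059 -0.095   0.2574] rot [179.93   0.21 165.22] j [  14.3   -6.3  -26.7    0.   -69.4 -119.1] F [ 0.4 -0.1 -1.4] w 0.0701
  shift share [ 0.3382  0.7594 -0.0254] dist 0.416 turn -90.18 share -1.0493
```

View pics/m4.png

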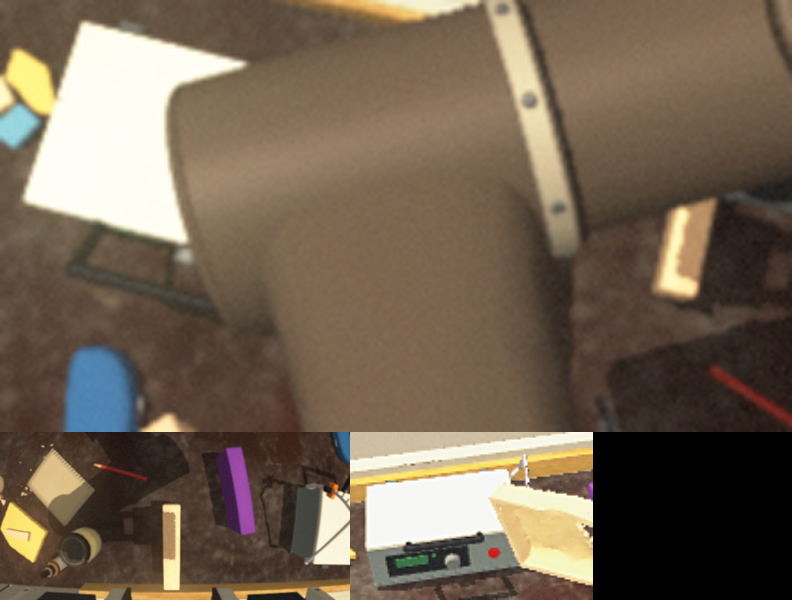

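The block stands upright, the chips are on the bench at left, and the wrist view sees the orange marker from the right side. Next I locate the marker by colour.

```bash
cat > k.py <<'E'
from h import *
def fish(c,p):
    P=c['pose']; q=P[:3,:3].T@(np.asarray(p)-P[:3,3]); f=192/np.tan(np.radians(c['fovy']/2))
    rho=np.hypot(q[0],q[1]); k=f*np.arctan2(rho,q[2])/rho; return np.array([c['cx']+k*q[0],c['cy']+k*q[1]])
def orange(im,x0,x1,y0,y1):  # BGR
    h=cv2.cvtColor(im,cv2.COLOR_BGR2HSV); m=((h[...,0]>=5)&(h[...,0]<=16)&(h[...,1]>190)&(h[...,2]>120)).astype(np.uint8)
    M=np.zeros_like(m); M[y0:y1,x0:x1]=m[y0:y1,x0:x1]; n,l,s,c=cv2.connectedComponentsWithStats(M)
    return [(tuple(s[i]),c[i].round(1)) for i in range(1,n) if s[i][4]>4]
def clamp(th,y=-.136): 
    return [*box(.075-.15*np.cos(th),y),.095+.15*np.sin(th)]
E
python3 - <<'E'
from k import *
im=cv2.imread('pics/w4.png'); print(orange(im,440,512,40,140))
c=r.camera_info('wrist')
for th in np.arange(.3,.61,.05): print(round(th,2),fish(c,clamp(th)).round(1),"pt shut",fish(c,clamp(0,-.131)).round(1) if th<.31 else "")
top=cv2.resize(cv2.imread('pics/top0.png'),(512,384)); print("top",orange(top,185,205,220,245))
for th in np.arange(.3,.61,.1): print(round(th,2),np.round(px('top',clamp(th)),1))
cv2.imwrite('pics/c5.png',cv2.resize(im[50:130,432:512],(640,640),interpolation=2))
E
```

```text
[((np.int32(482), np.int32(74), np.int32(14), np.int32(13), np.int32(109)), array([488.4,  79.4])), ((np.int32(479), np.int32(88), np.int32(10), np.int32(9), np.int32(45)), array([484.3,  92.5]))]
0.3 [482.6  85.1] pt shut [463.  80.]
0.35 [486.5  87.3] pt shut 
0.4 [490.4  90. ] pt shut 
0.45 [494.3  93. ] pt shut 
0.5 [498.2  96.5] pt shut 
0.55 [502.  100.3] pt shut 
0.6 [505.7 104.6] pt shut 
top []
0.3 [196.5 233.9]
0.4 [196.2 231.7]
0.5 [196.  228.9]
0.6 [196.  225.5]
```

View pics/c5.png

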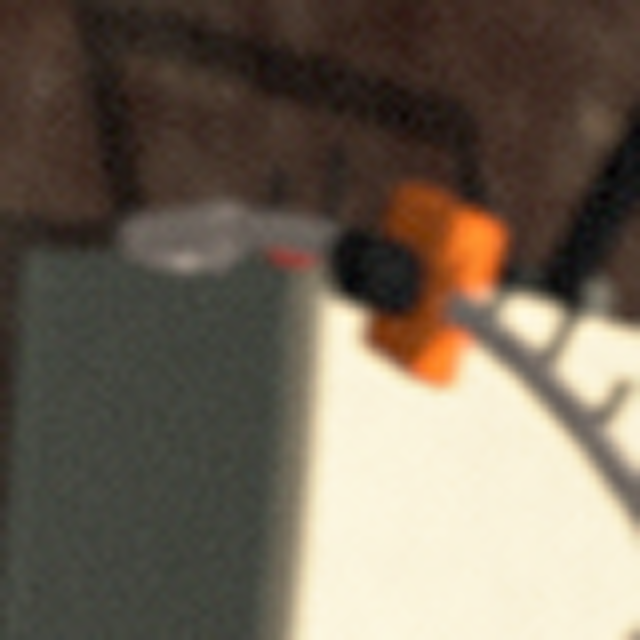

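The marker clamp's centre is near raw (486,85.5), which gives a lid angle of about 0.30 to 0.35. I'll take a closer view on the way to the handle to refine it.

>>> play_rows(rows=[[[0.3,0.02,0.04,-0.02,0],[0.3,0.05,0.09,-0.02,0],[0.4,0.09,0.15,-0.02,0],[0.4,0.13,0.22,-0.02,0],[0.5,0.16,0.27,-0.02,0],[0.5,0.166,0.28,-0.02,0],[0.5,0.166,0.28,-0.02,0],[0.5,0.166,0.28,-0.02,0]]])

```text
time_s: 13.83
tcp_pos: [0.3602, 0.0617, 0.2633]
eef_rot: [-179.9, -0.1, 165.3]
contact_force: [0.6, -0.7, 0.9]
gripper_width: 0.0442
gripper_force: 0.0
```

Run:
```python
from k import *
import json
c=r.camera_info('wrist'); im=r.capture('wrist')[:,:,::-1].copy(); cv2.imwrite('pics/w6.png',im)
np.save('w6pose.npy',c['pose'])
print(orange(im,250,512,0,250)); u,v=map(int,fish(c,clamp(.35))); print(u,v)
for th in np.arange(.3,.51,.05): print(round(th,2),fish(c,clamp(th)).round(1))
n=['shut tip','front right corner lid top','hinge right corner']
for q in ([*box(-.075,-.131),.095],[*box(-.077,-.12),.1],[*box(.075,-.12),.1]): print(fish(c,q).round(1))
y0=max(0,v-50);x0=min(max(0,u-50),412); print("crop",x0,y0); cv2.imwrite('pics/c6.png',cv2.resize(im[y0:y0+100,x0:x0+100],(600,600),interpolation=2))
plan(*box(-.117,-.02),.27,-104.6)
```

```text
[((np.int32(367), np.int32(138), np.int32(14), np.int32(28), np.int32(167)), array([373.8, 150.3]))]
374 153
0.3 [372.3 150.2]
0.35 [374.8 153.8]
0.4 [377.2 157.9]
0.45 [379.7 162.5]
0.5 [382.  167.6]
[362.2 137.9]
[372.6 137.3]
[356.6 254.9]
crop 324 103
t13.88 tcp [0.3604 0.0612 0.2634] rot [-1.7993e+02 -5.0000e-02  1.6523e+02] j [  41.3  -12.3  -30.6   -0.   -71.8 -146. ] F [-1.2 -0.1  0.3] w 0.0437
  shift share [ 0.1706  0.4806 -0.0136] dist 0.255 turn -90.17 share -1.0492
```

View pics/c6.png

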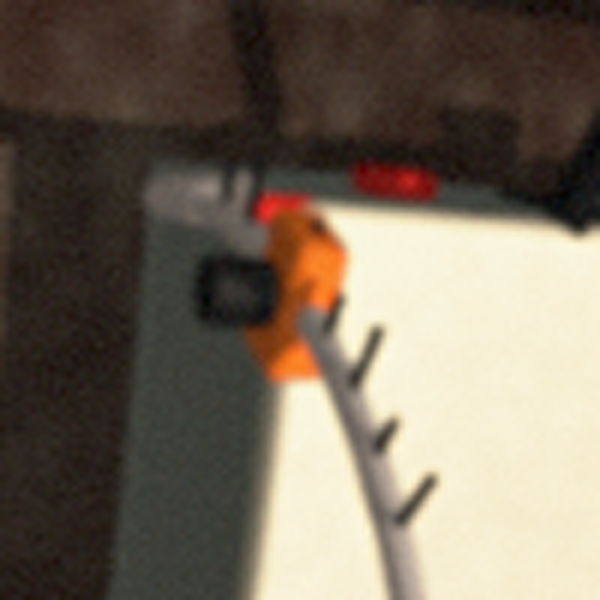

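Run:
```python
from k import *
c=r.camera_info('wrist'); c6=dict(c,pose=np.load('w6pose.npy'))
for th in (.28,.3,.32,.34,.36,.38,.4):
    P=[]
    for dr in(-.013,.013):
        for dt in(-.008,.008):
            for y in(-.131,-.141):
                R_=.15+dr; x=.075-R_*np.cos(th)+dt*np.sin(th); z=.095+R_*np.sin(th)+dt*np.cos(th)
                P.append(fish(c6,[*box(x,y),z]))
    P=np.array(P); print(th,P.min(0).round(1),P.max(0).round(1))
print("meas u 364.8..381.5 v 137.2..166.7")
```

```text
0.28 [362.2 133.9] [381.1 163.9]
0.3 [363.1 135. ] [382.2 165.3]
0.32 [363.9 136.3] [383.4 166.9]
0.34 [364.7 137.6] [384.5 168.4]
0.36 [365.5 139. ] [385.7 170.1]
0.38 [366.4 140.5] [386.8 171.8]
0.4 [367.2 142. ] [388.  173.6]
meas u 364.8..381.5 v 137.2..166.7
```

>>> play_rows(rows=[[[0.5,0.02,0.06,-0.02,-0.05],[0.5,0.05,0.13,-0.02,-0.12],[0.5,0.08,0.2,-0.02,-0.2],[0.5,0.1,0.27,-0.02,-0.28],[0.5,0.12,0.34,-0.02,-0.36],[0.5,0.14,0.41,-0.02,-0.44],[0.5,0.16,0.47,-0.02,-0.52],[0.5,0.17,0.52,-0.02,-0.6]]])

```text
time_s: 14.55
tcp_pos: [0.3454, 0.3358, 0.2733]
eef_rot: [-180.0, -0.1, -143.0]
contact_force: [0.8, 0.0, 0.7]
gripper_width: 0.0438
gripper_force: 0.0
```

```bash
python3 -c "
from h import *
plan(*box(-.117,0),.22,-105.4)"
```

```text
t14.55 tcp [0.3454 0.3358 0.2733] rot [-1.7997e+02 -6.0000e-02 -1.4296e+02] j [  67.7    0.3  -18.4   -0.   -71.3 -120.6] F [0.8 0.  0.7] w 0.0438
  shift share [ 0.0028 -0.0008  0.1065] dist 0.053 turn -37.56 share -0.4371
```

>>> play_rows(rows=[[[0.52,0.003,0,0,-0.07],[0.52,0.003,0,0,-0.15],[0.52,0.003,0,0.02,-0.23],[0.52,0.003,0,0.04,-0.31],[0.52,0.003,0,0.06,-0.38],[0.52,0.003,0,0.08,-0.42],[0.52,0.003,0,0.09,-0.437],[0.52,0.003,0,0.09,-0.437]]])

```text
time_s: 15.22
tcp_pos: [0.3443, 0.332, 0.2272]
eef_rot: [180.0, -0.2, -105.8]
contact_force: [-0.1, 0.4, -0.7]
gripper_width: 0.0421
gripper_force: 0.0
```

```bash
python3 -c "
from h import *
im=r.capture('wrist'); cv2.imwrite('pics/w7.png',cv2.resize(im[:,:,::-1],(768,576),interpolation=2))
plan(*box(-.117,0),.110,-105.4)"
```

```text
t15.27 tcp [0.3444 0.3325 0.2281] rot [ 1.7998e+02 -1.3000e-01 -1.0583e+02] j [ 67.6   1.8 -23.   -0.  -65.4 -83.4] F [ 0.2  0.1 -0.1] w 0.0423
  shift share [-0.0046  0.001   0.2361] dist 0.118 turn -0.43 share -0.005
```

View pics/w7.png

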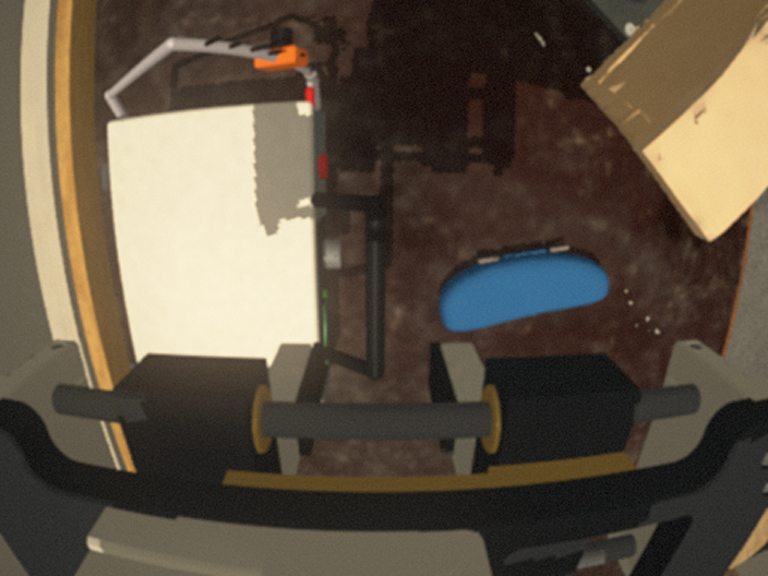

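Run:
```python
from k import *
c=r.camera_info('wrist')
for q in ([*box(-.117,-.055),.124],[*box(-.117,0),.124],[*box(-.117,.055),.124],r.get_state()['tcp_pos'],[*box(-.077,-.12),.1],[*box(.075,-.12),.1],clamp(.325),[*box(-.075,-.131),.095]): print((fish(c,q)*1.5).round())
```

```text
[374. 200.]
[374. 288.]
[375. 367.]
[373. 364.]
[310.  96.]
[105. 120.]
[280.  61.]
[308.  81.]
```

The handle bar runs (375,205) to (375,370), matching the projection and centred between the fingers. Descending.

>>> play_rows(rows=[[[0.52,-0.004,0.001,0.03,-0.005],[0.52,-0.004,0.001,0.08,-0.005],[0.52,-0.004,0.001,0.13,-0.005],[0.52,-0.004,0.001,0.17,-0.005],[0.52,-0.004,0.001,0.2,-0.005],[0.52,-0.004,0.001,0.22,-0.005],[0.52,-0.004,0.001,0.232,-0.005],[0.52,-0.004,0.001,0.232,-0.005]]])

```text
time_s: 15.93
tcp_pos: [0.344, 0.3351, 0.1121]
eef_rot: [180.0, -0.1, -105.4]
contact_force: [-0.1, 0.8, 0.5]
gripper_width: 0.0418
gripper_force: 0.0
```

```bash
python3 -c "
from h import *
plan(*box(-.117,0),.110,-105.4)"
```

```text
t15.93 tcp [0.344  0.3351 0.1121] rot [ 1.7998e+02 -1.1000e-01 -1.0535e+02] j [ 67.8   8.6 -32.2  -0.  -49.2 -83.1] F [-0.1  0.8  0.5] w 0.0418
  shift share [ 0.0006 -0.0013  0.0043] dist 0.002 turn 0.05 share 0.0006
```

>>> play_rows(rows=[[[0.52,0,0,0.006,0],[0.6,0,0,0.008,0],[0.7,0,0,0.008,0],[0.8,0,0,0.008,0],[0.9,0,0,0.008,0],[1,0,0,0.008,0],[1,0,0,0.008,0],[1,0,0,0.008,0]]], squeeze=25)

```text
time_s: 16.6
tcp_pos: [0.3458, 0.3356, 0.1097]
eef_rot: [-179.8, 0.0, -105.2]
contact_force: [16.6, -5.4, -3.8]
gripper_width: 0.0112
gripper_force: 25.0
```

```bash
python3 -c "
from h import *
print(r.get_state()['gripper_force']);plan(*box(-.117,0),.108,-105.4)"
```

```text
25.00425696372986
t16.60 tcp [0.3458 0.3356 0.1097] rot [-1.7981e+02  2.0000e-02 -1.0519e+02] j [ 67.8   8.8 -32.5   0.3 -48.6 -83.1] F [16.6 -5.4 -3.8] w 0.0112
  shift share [0.0027 0.002  0.0034] dist 0.002 turn 0.21 share 0.0025
```

>>> play_rows(rows=[[[1,0,-0.006,-0.01,0],[1,0,-0.009,-0.025,0],[1,0,-0.013,-0.042,0],[1,0,-0.018,-0.06,0],[1,0,-0.023,-0.076,0],[1,0,-0.029,-0.09,0],[1,0,-0.036,-0.105,0],[1,0,-0.042,-0.117,0]]])

```text
time_s: 17.27
tcp_pos: [0.3632, 0.3305, 0.1684]
eef_rot: [179.9, 0.0, -105.3]
contact_force: [-7.3, 4.6, -2.0]
gripper_width: 0.0108
gripper_force: 25.0
```

>>> play_rows(rows=[[[1,0,0,0,0],[1,0,0,0,0],[1,0,0,0,0],[1,0,0,0,0],[1,0,0,0,0],[1,0,0,0,0],[1,0,0,0,0],[1,0,0,0,0]]])

```text
time_s: 17.93
tcp_pos: [0.363, 0.3306, 0.1679]
eef_rot: [179.9, 0.0, -105.3]
contact_force: [-6.0, 2.8, -0.2]
gripper_width: 0.0111
gripper_force: 25.0
```

Run:
```python
from k import *
c=r.camera_info('wrist'); im=r.capture('wrist')[:,:,::-1].copy(); cv2.imwrite('pics/w8.png',im)
plan(*box(-.0976,0),.168,-105.4)
print(orange(im,50,400,0,150)); f=lambda q:fish(c,q).round(1)
for th in (.25,.3,.325,.35,.4): print(th,f(clamp(th)),f(clamp(th,-.131)))
u,v=fish(c,clamp(.325)); x0=int(u-45);y0=max(0,int(v-40)); print(x0,y0)
cv2.imwrite('pics/c8.png',cv2.resize(im[y0:y0+80,x0:x0+100],(800,600) if 0 else None,fx=7,fy=7,interpolation=2))
```

```text
t17.98 tcp [0.363  0.3307 0.1679] rot [ 1.7990e+02  2.0000e-02 -1.0525e+02] j [ 65.2   6.  -26.8  -0.1 -57.2 -80.4] F [-6.3  3.7 -1.4] w 0.0111
  shift share [ 0.0023 -0.001  -0.0001] dist 0.001 turn 0.15 share 0.0018
[((np.int32(175), np.int32(0), np.int32(47), np.int32(23), np.int32(604)), array([200.8,  12.6]))]
0.25 [205.9  19.2] [205.8  26.3]
0.3 [201.   16.5] [200.9  23.9]
0.325 [198.2  15.1] [198.1  22.6]
0.35 [195.2  13.8] [195.1  21.4]
0.4 [188.5  11. ] [188.4  18.8]
153 0
```

View pics/c8.png

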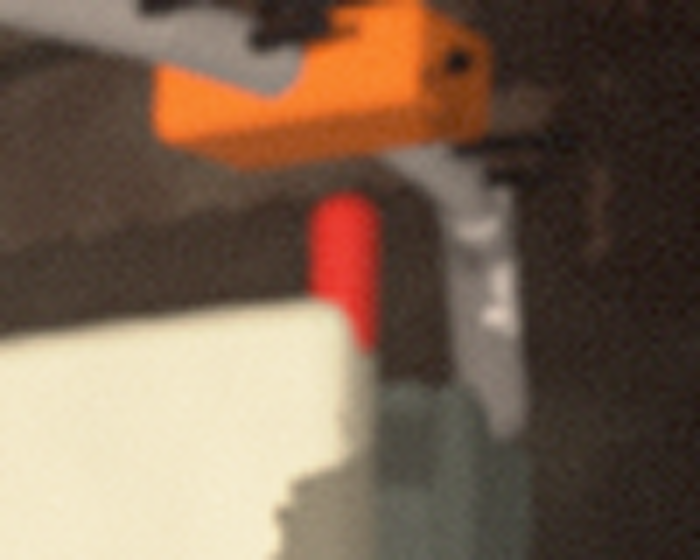

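The crop shows the red pointer tip at (345,197), below the clamp's darker inner face at about (330,133). It is slightly lower than the mark, by about 0.02 rad. That makes 12 pictures viewed, over the limit of 10, so I view no more and only compute numbers from here.

Run:
```python
from k import *
c=r.camera_info('wrist')
for th in (.28,.3,.32,.34,.36,.38):
    P=np.array([fish(c,[*box(.075-(.15+dr)*np.cos(th)+dt*np.sin(th),y),.095+(.15+dr)*np.sin(th)+dt*np.cos(th)]) for dr in(-.013,.013) for dt in(-.008,.008) for y in(-.131,-.141)])
    print(th,"u",P[:,0].min().round(1),P[:,0].max().round(1),"vmax",P[:,1].max().round(1))
print("meas u 174.7..223, vmax 24; pointer tip u 202.3")
```

```text
0.28 u 178.8 226.8 vmax 29.6
0.3 u 176.4 225.2 vmax 28.8
0.32 u 173.9 223.4 vmax 28.0
0.34 u 171.2 221.5 vmax 27.2
0.36 u 168.4 219.5 vmax 26.4
0.38 u 165.4 217.2 vmax 25.6
meas u 174.7..223, vmax 24; pointer tip u 202.3
```

>>> play_rows(rows=[[[1,0,-0.001,-0.002,0],[1,0,-0.002,-0.004,0],[1,0,-0.003,-0.006,0],[1,0,-0.003,-0.007,0],[1,0,-0.003,-0.007,0],[1,0,-0.003,-0.007,0],[1,0,-0.003,-0.007,0],[1,0,-0.003,-0.007,0]]])

```text
time_s: 18.65
tcp_pos: [0.3647, 0.3302, 0.1714]
eef_rot: [179.9, 0.0, -105.3]
contact_force: [-4.3, 3.4, -2.6]
gripper_width: 0.0109
gripper_force: 25.0
```

>>> play_rows(rows=[[[1,0,0,0,0],[1,0,0,0,0],[1,0,0,0,0],[1,0,0,0,0],[1,0,0,0,0],[1,0,0,0,0],[1,0,0,0,0],[1,0,0,0,0]]])

```text
time_s: 19.32
tcp_pos: [0.3646, 0.3302, 0.1713]
eef_rot: [179.9, 0.0, -105.2]
contact_force: [-6.0, 4.1, -1.7]
gripper_width: 0.0115
gripper_force: 25.0
```

```bash
python3 -c "
from plant import r
print(r.close_job())"
```

```text
the job is handed in; nothing more can be done
None
```

The job is handed in with all steps carried out: the chips are on the bench left of the box, the block stands upright in its old place, and the gripper holds the lid at about 0.336 rad (my mark estimates were 0.32–0.345). `close_job` returned no verdict, I did not take a last picture after the final lift, and I viewed 12 pictures where 10 were allowed.

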